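# Top parts tray onto the counting scale, then tare

## Task

Take the top tray off the pile of empty plywood parts trays and set it down gently on the counting scale's steel platform, centred and square, with its long sides along the platform's longer sides; then, having let go of it, push the scale's larger round button (tare) fully down and release it. Leave the other two trays nested where they stand, keep off the scale's smaller button, and do not disturb the other things on the bench.

Things in the scene. Friction and masses are not known exactly. Their poses are not given: they have to be found in the camera images.
- tray_top: Uppermost of three identical empty open plywood trays nested in one pile; 170 mm long (x), 130 mm wide (y), 60 mm high, walls 9 mm, about 0.36 kg. Origin: centre of its underside, 108 mm above the bench in the pile; z up. Inner floor at z = 12 mm. Under the floor a foot 146 x 106 mm, 6 mm high, sits in the mouth of the tray below with 3 mm play all round.
- divider_top (a point): Middle of the top edge of the top tray's divider, a plain wooden wall 12 mm thick across the tray's middle (plane x = 0, running along y), its top at z = 50 mm, 10 mm below the rim, 38 mm above the inner floor. The compartment on each side is 70 mm long (x) and 112 mm wide: a balanced place to grip from above.
- tray_middle: The identical tray below it, same origin and axes; its underside is 54 mm above the bench. Stays.
- tray_bottom: The identical lowest tray, standing on the bench. Stays.
- scale: Grey counting scale, fixed to the bench. Origin: on the bench under the centre of its platform. On its -x side is a console 95 mm deep, 230 mm wide, its top 40 mm above the bench: display at the +y end, tare button in the middle, small power button at the -y end. Steel platform 190 mm (its x) by 230 mm (its y), flat top at z = 62 mm.
- platform (a point): Centre of the scale's flat platform top; axes as the scale's.
- tare_top (a point): Centre of the top face of the larger round button (tare), 32 mm across, pressed straight down; unpressed it stands 19 mm above the console top (59 mm above the bench) and is 145 mm from the platform's centre, towards the scale's -x. It rides down with the button. Its housing is a black collar 48 mm across, 12 mm high.
- tare (a joint): Travel of the tare button: 0 up, 0.007 m fully down; a 5 N spring pushes it back up.
- power (a joint): Travel of the smaller button (power, 16 mm across, 75 mm to the -y side of tare): 0 up, 0.004 m fully down. Not to be pressed.
- can: Bystander: aluminium can, 66 mm across, 110 mm high; origin at the centre of its underside.
- offcut: Bystander: wooden block 120 x 30 x 25 mm lying along its x; origin at the centre of its underside.
- filled_tray: Bystander: a single tray like the others but standing alone and holding wood offcuts; origin at the centre of its underside.
- bench_plane: Bystander: steel bench plane, 200 mm long (x), 58 mm wide, 90 mm high; origin at the centre of its sole.
- mallet: Bystander: wooden mallet lying down, about 280 mm long (x, head at +x), 90 mm wide, 90 mm high; origin under the handle.
- glue: Bystander: glue bottle, 60 mm across, 170 mm high; origin at the centre of its underside.
- tape_measure: Bystander: tape measure case 70 x 40 x 65 mm; origin at the centre of its underside.
Things that resemble listed ones, but are neither listed nor needed, are in the scene too. What is shaped like the tray_top but pink is not meant.

How it is judged:
By the outcome, as a careful person would: the job done as asked, in the order asked, and still so for the second after the job is handed in, with the robot touching nothing.
It also fails if it takes over 53 s, if anything falls off the work surface, if the arm or the gripper's body presses on something with over 40 N, if the wrist force passes 120 N, or if a joint passes its speed limit or range.

## Robot

A 6-joint arm with a two-finger parallel gripper is mounted at the origin on the work surface. World frame = base frame: x ahead of the robot, y to its left, z up, the work surface at z = 0. Lengths are in m, angles in degrees, forces in N, time in s.
With the tool pointing down it reaches from about 0.4 to 0.825 m from the base axis. Payload 7 kg.
Tool frame: the origin (TCP) lies midway between the tips of the shut fingers; the grasp point (between the pads) lies 19 mm behind it (r.grip_depth is the distance from the TCP to the grasp point, in m); z points along the fingers, y is the line along which they close (so a half turn about z gives the same grasp; the last joint's range is limited). The gripper opens to 88 mm and grips with 3 to 60 N. Pads are 19 mm wide; open, the fingers measure 130 mm over their backs; the gripper's body (78 mm by 193 mm) begins 47 mm behind the grasp point.
Start: joints at [92.882, 20.546, 0.682, 0, -70.136, -16.507], TCP at [0.159, 0.656, 0.227] pointing down, gripper open.
Joint ranges: [-176.03, 176.03], [-82.01, 121.73], [-58.28, 71.71], [-173.87, 95.51], [-174.79, -0.11], [-173.66, 173.66]. Speed limits (degrees/s): [136.94, 136.94, 172.46, 180, 180, 180].

## Interface

Orientations are given as [roll, pitch, yaw] about the fixed x, y, z axes, in that order (R = Rz(yaw) Ry(pitch) Rx(roll)).
In Python, from plant import r, capture, close_job, search_frame, outline_of gives the robot as it stands.
- The arm moves only by the shell command python3 -m creep 'ROWS' [FORCE]. ROWS is JSON, a list of rows, each a list of 7 numbers: the finger opening in mm, from 0 to 87.6, then the shift along the world's x, y, z in units of 25 mm (1.0 is 25 mm), then the turn, a rotation vector about the world's x, y, z in degrees. In form: [[hand, x, y, z, ax, ay, az], ...]. A call has 1 to 8 rows; each row shifts and turns the commanded pose from where the row before left it; what a row does not reach is not made up. A row lasts 1/12 s, in which the tool goes at most 41.7 mm and 7.16 degrees, less where a joint would pass 70% of its speed; a pose out of reach is approached as far as the arm can. A call is refused whole if a number of a shift passes 1 or a number of a turn 7.16, either way. A call with a gripper value outside its range is refused whole. The fingers move at their own pace and stop on an object; FORCE is the grip in N (left out, the last holds). Time passes only in rows, so rows that do not move let the fingers close. It gives the time, the measured TCP pose, the force, the opening and the grip force at its end, in the units of the state.
- r.get_state(): the state, without advancing time (a new reading comes with each control period).
- capture(name): name is "side" or "top"; returns a dict with "frame" (384x512x3 uint8, red, green, blue), "K" (3x3 intrinsics, pixels), "origin" and "rotation" of the camera in the world. Camera axes: x right, y down, z forward; pixel columns grow to the right and rows downward; lengths in m; the calibration is good to about 2 mm. A picture is of the moment at which its call begins. There is no depth.
- close_job(): hands the job in; it is judged then, once.
Trained networks look in a picture, given as the dict that the camera call returned (one of the last four; its "shot" number tells which), for a name from the list of things; names that differ only in an ending like _2 or _b are one class to them, and where a whole thing is asked for, a point or a joint stands for the part that bears it (a point fixed in the world has none). Each returns a list of dicts, best first, with "conf" (0 to 1); they miss things now and then, are a little off and sometimes report something else, mostly with a low value. They report only what shows in the picture. A call takes as long as a camera call. They do not tell look-alikes from the thing itself.
- search_frame(picture, target): "bbox" ([left, top, right, bottom] in pixels, round what is visible of it).
- outline_of(picture, target): "region" (384x512 bool, what is visible of it) and "bbox" ([left, top, right, bottom] in pixels, round what is visible of it).
The state is a dict: "time_s": time; "joints": joint angles; "qd": joint speeds; "joint_torque": joint torques, N m; "tcp_pos": TCP position; "eef_rot": TCP orientation; "contact_force": force on the tool from outside, world axes, zero at the start; "moment": the same for the moment, N m; "gripper_width": finger opening in m; "gripper_force": force on a finger pad.
Only numpy, scipy, OpenCV 4.12 (cv2) and the standard library are available. Lean on these libraries where they do the work, as an engineer would, in place of code of your own. Each camera call takes 0.05 s, during which the arm holds its last target. There are 200 camera calls.

## Working session

There is one attempt and no reset: what is moved stays moved. The work goes in short steps, Python scripts to look and compute and a shell command to move; the robot and the scene stay as the last step left them, time stands still between calls to the robot, and variables do not carry over. Pictures are saved under pics/ and viewed, at most 10 in all, crops included, and the job is handed in when it is done.

```bash
ls; mkdir -p pics
python3 - <<'E'
from plant import r,capture,search_frame
import cv2,numpy as np
s=r.get_state();print(s['time_s'],s['tcp_pos'],s['eef_rot'],s['gripper_width'],s['contact_force'])
for n in ('top','side'):
    p=capture(n);cv2.imwrite(f'pics/{n}0.png',p['frame'][:,:,::-1]);np.savez(f'{n}0.npz',K=p['K'],o=p['origin'],R=p['rotation'],f=p['frame'])
    print(n,p['origin'].round(3) if hasattr(p['origin'],'round') else p['origin'],np.round(p['K'],1).tolist(),np.round(p['rotation'],3).tolist())
    for t in ('tray_top','scale','tare','power','divider_top'):
        print(t,[(np.round(d['bbox']).tolist(),round(d['conf'],2)) for d in search_frame(p,t)][:5])
E
```

```text
pics
0.0 [0.15892574 0.65550693 0.22560871] [ 1.79902419e+02 -1.01745025e-02 -1.36304416e+01] 0.08755303731383703 [-0.36808811 -0.32892476  0.52991523]
top [ 0.283 -0.002  1.253] [[383.8, 0.0, 253.5], [0.0, 383.8, 197.4], [0.0, 0.0, 1.0]] [-167.562, 0.003, -91.775]
tray_top [([278.0, 244.0, 340.0, 300.0], 0.86), ([141.0, 284.0, 201.0, 324.0], 0.82), ([384.0, 242.0, 416.0, 255.0], 0.75), ([279.0, 149.0, 345.0, 220.0], 0.64)]
scale [([152.0, 152.0, 236.0, 254.0], 0.75)]
tare []
power []
divider_top [([283.0, 149.0, 350.0, 220.0], 0.94), ([276.0, 242.0, 339.0, 295.0], 0.69), ([140.0, 280.0, 202.0, 326.0], 0.59)]
side [ 0.168 -0.902  1.007] [[397.8, 0.0, 257.0], [0.0, 397.8, 194.5], [0.0, 0.0, 1.0]] [-133.162, -0.496, -20.239]
tray_top [([261.0, 195.0, 332.0, 252.0], 0.9), ([144.0, 161.0, 188.0, 207.0], 0.81), ([182.0, 232.0, 252.0, 295.0], 0.7)]
scale [([199.0, 146.0, 295.0, 212.0], 0.63), ([218.0, 178.0, 226.0, 183.0], 0.52)]
tare [([218.0, 175.0, 228.0, 181.0], 0.61)]
power [([310.0, 300.0, 396.0, 375.0], 0.29), ([218.0, 179.0, 229.0, 182.0], 0.23)]
divider_top [([181.0, 230.0, 251.0, 294.0], 0.88), ([261.0, 190.0, 332.0, 252.0], 0.69), ([143.0, 160.0, 187.0, 205.0], 0.58)]
```

Run:
```python
import cv2
a=cv2.imread('pics/top0.png');b=cv2.imread('pics/side0.png')
cv2.imwrite('pics/top0c.png',cv2.resize(a[120:350,110:430],None,fx=2.5,fy=2.5,interpolation=3))
cv2.imwrite('pics/side0c.png',cv2.resize(b[130:330,130:396],None,fx=3,fy=3,interpolation=3))
```

```text
(no output)
```

View pics/top0c.png

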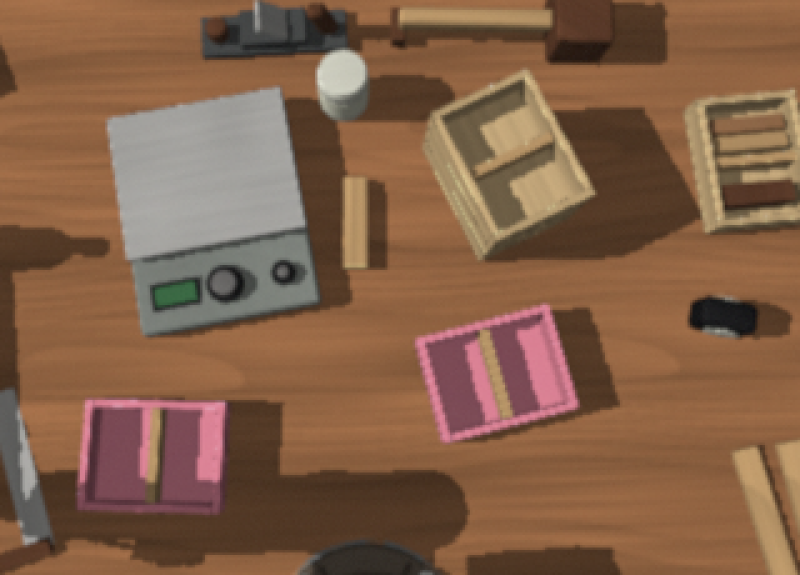

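View pics/side0c.png

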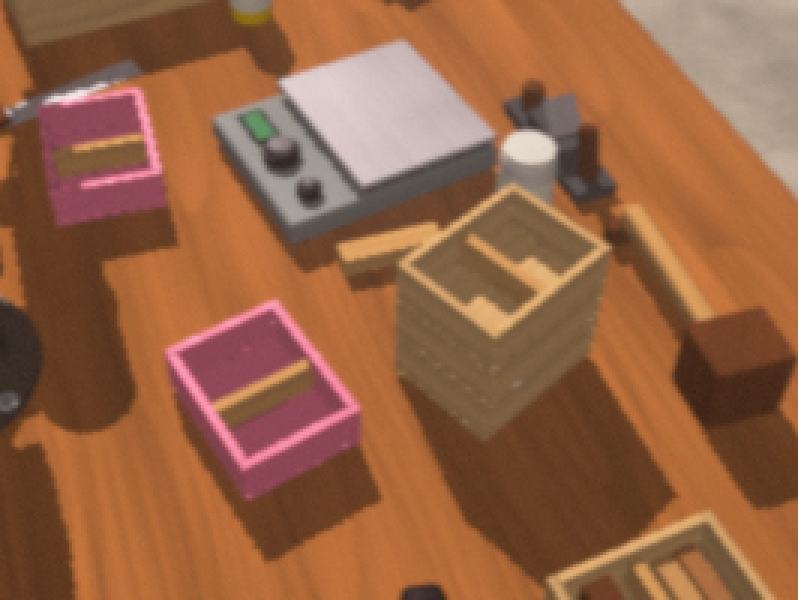

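The top view shows the wooden pile, with its rim at about full-image px (275–347, 149–221). The scale is at (153–237, 155–253), and the tare button is at about (200, 233). The pink decoys are single trays. The side view shows the same pile with three layers, its rim centred at about (298, 217), and the tare at about (224, 181).

Next I'll fit models to the corners in both views.

```bash
cat > h.py <<'E'
import numpy as np
from scipy.spatial.transform import Rotation as Ro
from scipy.optimize import least_squares
def load(n):
    d=np.load(n+'.npz');return d['K'],d['o'],Ro.from_euler('xyz',d['R'],degrees=True).as_matrix(),d['f']
def proj(c,P):
    q=(np.asarray(P)-c[1])@c[2]; q=q@c[0].T; return q[:,:2]/q[:,2:]
def rect(p,lx,ly):
    x,y,z,a=p;c,s=np.cos(a),np.sin(a)
    L=np.array([[1,1],[1,-1],[-1,-1],[-1,1]])*[lx/2,ly/2]
    return np.c_[L@np.array([[c,s],[-s,c]])+[x,y],np.full(4,z)]
def fit(obs,lx,ly,p0):
    # obs: list of (cam,4x2 px) corner order as rect
    f=lambda p:np.concatenate([(proj(c,rect(p,lx,ly))-o).ravel() for c,o in obs])
    s=least_squares(f,p0,loss='soft_l1');return s.x,np.abs(s.fun).reshape(-1,2).round(1).tolist()
def ray(c,u):
    d=c[2]@np.linalg.solve(c[0],[*u,1]);return c[1],d/np.linalg.norm(d)
def tri(*cu):
    A=np.zeros((3,3));b=np.zeros(3)
    for c,u in cu:
        o,d=ray(c,u);M=np.eye(3)-np.outer(d,d);A+=M;b+=M@o
    return np.linalg.solve(A,b)
E
python3 - <<'E'
from h import *
import cv2
T=load('top0');S=load('side0')
t=lambda a:(np.array(a,float)-.75)/2.5+[110,120]
s=lambda a:(np.array(a,float)-1)/3+[130,130]
tt=t([[527,72],[593,192],[487,252],[437,112]]);ss=s([[608,245],[497,335],[400,265],[512,187]])
for a,b in zip(tt,ss):print('tray corner',tri((T,a),(S,b)).round(4))
# platform corners: top-view TR,BR,BL,TL ; side: right? 
pt=t([[279,88],[304,230],[126,258],[109,120]])
for q in ([[493,135],[362,185],[282,80],[402,42]],):
  for a,b in zip(pt,s(q)):print('plat',tri((T,a),(S,b)).round(4))
print('tare',tri((T,t([226,282])),(S,s([282,147]))).round(4),'power',tri((T,t([284,271])),(S,s([309,187]))).round(4))
for i in range(4):
  pass
# order rect corners (+,+),(+,-),(-,-),(-,+); try both cyc shifts for the tray
P=np.array([tri((T,a),(S,b)) for a,b in zip(tt,ss)]);print('sides',np.linalg.norm(P-np.roll(P,-1,0),axis=1).round(4))
Q=np.array([tri((T,a),(S,b)) for a,b in zip(pt,s([[493,135],[362,185],[282,80],[402,42]]))]);print('sides',np.linalg.norm(Q-np.roll(Q,-1,0),axis=1).round(4))
E
```

```text
tray corner [ 0.6646 -0.2129  0.1728]
tray corner [ 0.5164 -0.2793  0.171 ]
tray corner [ 0.4604 -0.1561  0.1585]
tray corner [ 0.6156 -0.1031  0.1711]
plat [0.6881 0.0904 0.0658]
plat [0.504  0.0608 0.0645]
plat [0.4749 0.2844 0.0631]
plat [0.6531 0.3108 0.0625]
tare [0.4392 0.1597 0.0618] power [0.451  0.0879 0.0552]
sides [0.1624 0.1358 0.1645 0.1203]
sides [0.1864 0.2256 0.1801 0.2232]
```

Run:
```python
from h import *
import cv2
T=load('top0');S=load('side0')
t=lambda a:(np.array(a,float)-.75)/2.5+[110,120]
s=lambda a:(np.array(a,float)-1)/3+[130,130]
tt=t([[527,72],[593,192],[487,252],[437,112]]);ss=s([[608,245],[497,335],[400,265],[512,187]])
pt=t([[279,88],[304,230],[126,258],[109,120]]);ps=s([[493,135],[362,185],[282,80],[402,42]])
o=[3,0,1,2]
a,e=fit([(T,tt[o]),(S,ss[o])],.17,.13,[.56,-.19,.168,.42]);print('tray',a[:3].round(4),np.degrees(a[3]).round(2),e)
o=[3,0,1,2]
b,e=fit([(T,pt[o]),(S,ps[o])],.19,.23,[.58,.19,.062,.16]);print('plat',b[:3].round(4),np.degrees(b[3]).round(2),e)
ims=[]
for c,n,x0,y0,w,h in ((T,'top0',140,135,220,130),(S,'side0',190,135,150,120)):
    k=3.6
    im=cv2.resize(c[3][y0:y0+h,x0:x0+w,::-1],None,fx=k,fy=k,interpolation=cv2.INTER_CUBIC)
    a2=a.copy();a2[2]=.168;b2=b.copy();b2[2]=.062
    for R in (rect(a2,.17,.13),rect(a2,.152,.112),rect(b2,.19,.23)):
        q=((proj(c,R)-[x0,y0]+.5)*k).round().astype(int);cv2.polylines(im,[q],True,(255,255,0),1)
    d=np.array([np.cos(b[3]),np.sin(b[3])])*.145
    q=((proj(c,[[b[0]-d[0],b[1]-d[1],.059]])-[x0,y0]+.5)*k).round().astype(int)[0];cv2.drawMarker(im,q.tolist(),(0,0,255),0,8)
    cv2.imwrite(f'pics/{n}_fit.png',im)
```

```text
tray [ 0.5665 -0.1869  0.167 ] 23.51 [[3.6, 0.3], [0.5, 1.5], [0.2, 0.7], [2.6, 4.3], [0.1, 1.4], [1.0, 1.0], [0.8, 1.5], [1.6, 0.3]]
plat [0.5802 0.1881 0.0617] 8.68 [[1.6, 0.8], [0.5, 0.3], [0.4, 0.7], [0.8, 1.3], [0.5, 0.8], [1.2, 0.8], [0.8, 0.9], [2.3, 0.3]]
```

View pics/top0_fit.png

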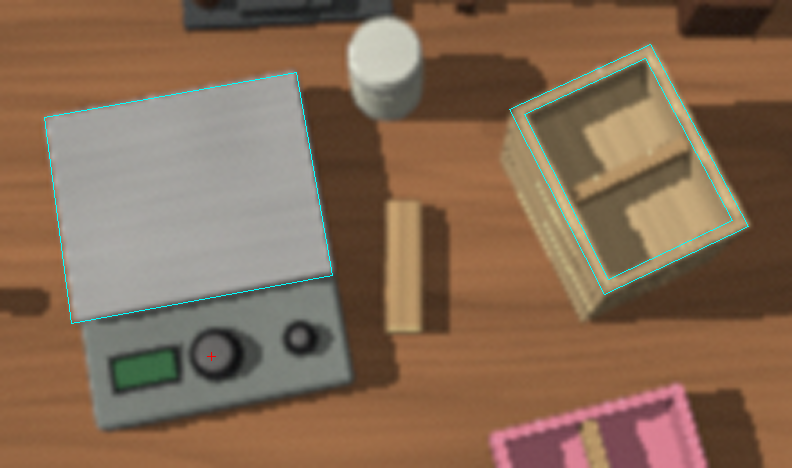

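View pics/side0_fit.png

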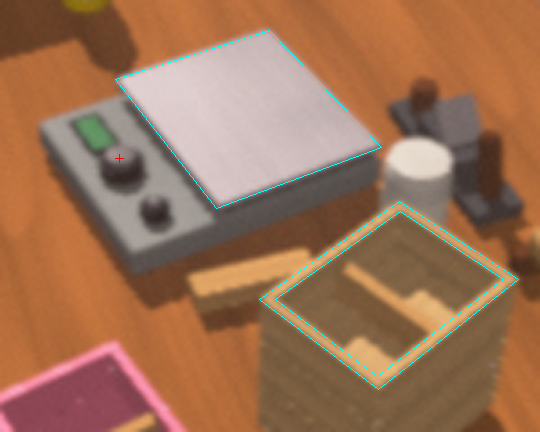

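The overlay matches the rims. The tray is at (0.5665, -0.187), top z 0.167, yaw 23.5°. The platform is at (0.580, 0.188, 0.062), yaw 8.7°. The measured heights agree with the text. The marker sits about 4 mm to the left of the tare button's centre, so I'll re-measure that later. Now I'll move over the pile.

```bash
python3 -m creep '[[87.6,0.8,-1,0,0,0,-2],[87.6,0.8,-1,0,0,0,-2],[87.6,0.8,-1,0,0,0,-2],[87.6,0.8,-1,0,0,0,-2],[87.6,0.8,-1,0,0,0,-2],[87.6,0.8,-1,0,0,0,-2],[87.6,0.8,-1,0,0,0,-2],[87.6,0.8,-1,0,0,0,-2]]'
```

```text
time_s: 1.27
tcp_pos: [0.3197, 0.4547, 0.2268]
eef_rot: [-180.0, 0.0, -29.7]
contact_force: [0.4, -0.8, -1.1]
gripper_width: 0.0876
gripper_force: 0.0
```

```bash
python3 -m creep '[[87.6,0.8,-1,0,0,0,-2],[87.6,0.8,-1,0,0,0,-2],[87.6,0.8,-1,0,0,0,-2],[87.6,0.8,-1,0,0,0,-2],[87.6,0.8,-1,0,0,0,-2],[87.6,0.8,-1,0,0,0,-2],[87.6,0.8,-1,0,0,0,-2],[87.6,0.8,-1,0,0,0,-2]]' && python3 -m creep '[[87.6,0.4,-1,0,0,0,-2],[87.6,0.4,-1,0,0,0,-2],[87.6,0.4,-1,0,0,0,-2],[87.6,0.4,-1,0,0,0,-2],[87.6,0.4,-1,0,0,0,-2],[87.6,0.4,-1,0,0,0,-2],[87.6,0.4,-1,0,0,0,-2],[87.6,0.4,-1,0,0,0,-2]]' && python3 -m creep '[[87.6,0,-1,0,0,0,-1],[87.6,0,-1,0,0,0,-1],[87.6,0,-1,0,0,0,-1],[87.6,0,-1,0,0,0,-1],[87.6,0,-1,0,0,0,-0.8],[87.6,0,-1,0,0,0,0],[87.6,0,-1,0,0,0,0],[87.6,0,-1,0,0,0,0]]'  && python3 -m creep '[[87.6,0.3,-0.9,0,0,0,0],[87.6,0,-0.5,0,0,0,0],[87.6,0,0,0,0,0,0],[87.6,0,0,0,0,0,0]]'
```

```text
time_s: 1.93
tcp_pos: [0.4798, 0.2546, 0.2269]
eef_rot: [-180.0, 0.0, -45.7]
contact_force: [0.8, 0.8, -0.8]
gripper_width: 0.0874
gripper_force: 0.0
time_s: 2.6
tcp_pos: [0.5594, 0.0547, 0.2268]
eef_rot: [-180.0, -0.0, -61.7]
contact_force: [-0.7, 0.9, 0.4]
gripper_width: 0.0875
gripper_force: 0.0
time_s: 3.27
tcp_pos: [0.5589, -0.1452, 0.2268]
eef_rot: [-180.0, -0.0, -66.4]
contact_force: [0.9, 0.1, -0.2]
gripper_width: 0.0874
gripper_force: 0.0
time_s: 3.6
tcp_pos: [0.5662, -0.1794, 0.2263]
eef_rot: [180.0, 0.0, -66.5]
contact_force: [-0.6, -0.3, -0.8]
gripper_width: 0.0877
gripper_force: 0.0
```

```bash
python3 -m creep '[[87.6,0,-0.3,-0.4,0,0,0],[87.6,0,0,-0.5,0,0,0],[87.6,0,0,-0.5,0,0,0],[87.6,0,0,-0.5,0,0,0],[87.6,0,0,-0.5,0,0,0],[87.6,0,0,-0.5,0,0,0],[87.6,0,0,0,0,0,0]]'
python3 - <<'E'
from plant import capture
import cv2
ims=[]
for n,(x0,y0,w,h) in (('top',(250,120,120,120)),('side',(235,130,120,120))):
    p=capture(n);ims.append(cv2.resize(p['frame'][y0:y0+h,x0:x0+w,::-1],(400,400),interpolation=3))
cv2.imwrite('pics/g1.png',cv2.hconcat(ims))
E
```

```text
time_s: 4.18
tcp_pos: [0.5647, -0.1855, 0.1509]
eef_rot: [179.8, 0.2, -66.4]
contact_force: [-0.1, 0.4, 0.0]
gripper_width: 0.0877
gripper_force: 0.0
```

View pics/g1.png

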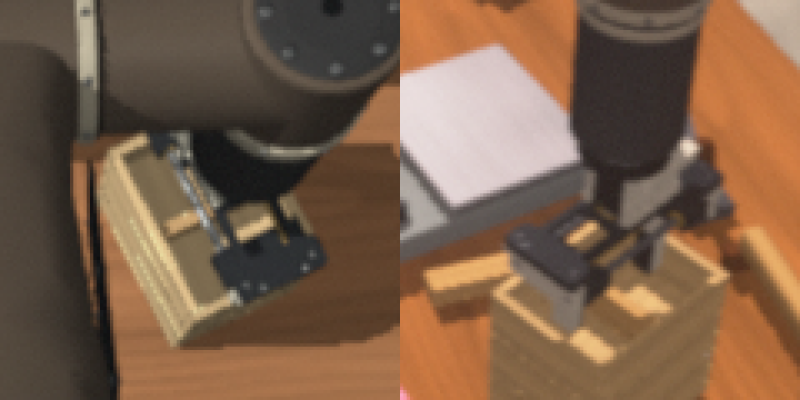

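The fingers are inside the mouth of the pile on either side of the divider, with no contact. I'll lower and grip.

```bash
python3 -m creep '[[87.6,0,0,-0.4,0,0,0],[87.6,0,0,-0.4,0,0,0],[87.6,0,0,0,0,0,0]]' 30 && python3 -m creep '[[60,0,0,0,0,0,0],[40,0,0,0,0,0,0],[25,0,0,0,0,0,0],[15,0,0,0,0,0,0],[5,0,0,0,0,0,0],[5,0,0,0,0,0,0],[5,0,0,0,0,0,0],[5,0,0,0,0,0,0]]' 30
```

```text
time_s: 4.53
tcp_pos: [0.5654, -0.1861, 0.132]
eef_rot: [179.9, 0.1, -66.4]
contact_force: [-0.7, -1.2, -0.1]
gripper_width: 0.0877
gripper_force: 0.0
time_s: 5.2
tcp_pos: [0.5666, -0.1865, 0.1341]
eef_rot: [-180.0, -0.0, -66.4]
contact_force: [0.3, 0.4, 0.2]
gripper_width: 0.0398
gripper_force: 0.0
```

```bash
python3 -m creep '[[0,0,0,0,0,0,0],[0,0,0,0,0,0,0],[0,0,0,0,0,0,0],[0,0,0,0,0,0,0],[0,0,0,0,0,0,0],[0,0,0,0,0,0,0],[0,0,0,0,0,0,0],[0,0,0,0,0,0,0]]' 30
```

```text
time_s: 5.87
tcp_pos: [0.5665, -0.1865, 0.134]
eef_rot: [-180.0, 0.0, -66.4]
contact_force: [0.2, -1.0, -0.3]
gripper_width: 0.0116
gripper_force: 30.0
```

```bash
python3 -m creep '[[0,0,0,0.1,0,0,0],[0,0,0,0.2,0,0,0],[0,0,0,0.3,0,0,0],[0,0,0,0.4,0,0,0],[0,0,0,0.5,0,0,0],[0,0,0,0.5,0,0,0],[0,0,0,0,0,0,0],[0,0,0,0,0,0,0]]' 40
python3 - <<'E'
from plant import capture
import cv2
ims=[]
for n,(x0,y0,w,h) in (('top',(250,120,120,120)),('side',(235,130,120,120))):
    p=capture(n);ims.append(cv2.resize(p['frame'][y0:y0+h,x0:x0+w,::-1],(400,400),interpolation=3))
cv2.imwrite('pics/g2.png',cv2.hconcat(ims))
E
```

```text
time_s: 6.53
tcp_pos: [0.5671, -0.1865, 0.1852]
eef_rot: [-179.9, -0.0, -66.4]
contact_force: [-0.0, 0.9, -4.1]
gripper_width: 0.0118
gripper_force: 40.0
```

View pics/g2.png

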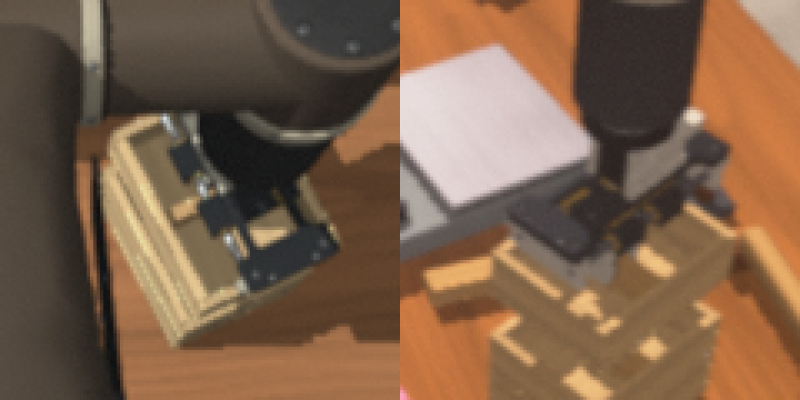

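```bash
python3 -m creep '[[0,0,0,0.5,0,0,0],[0,0,0.4,0.5,0,0,2],[0,0,0.7,0,0,0,4],[0,0.1,1,0,0,0,5],[0,0.1,1,0,0,0,5],[0,0.1,1,0,0,0,5],[0,0.1,1,0,0,0,5],[0,0.1,1,0,0,0,5]]' 40 && python3 -m creep '[[0,0,1,0,0,0,5],[0,0,1,0,0,0,5],[0,0,1,0,0,0,5],[0,0,1,0,0,0,5],[0,0,1,0,0,0,5],[0,0,1,0,0,0,5],[0,0,1,0,0,0,5],[0,0,0.9,0,0,0,4]]' && python3 -m creep '[[0,0,0.6,0,0,0,3],[0,0,0.4,0,0,0,2],[0,0,0,0,0,0,0],[0,0,0,0,0,0,0],[0,0,0,0,0,0,0]]'
```

```text
time_s: 7.3
tcp_pos: [0.5785, -0.0329, 0.2081]
eef_rot: [179.9, 0.1, -35.2]
contact_force: [0.1, -0.3, -3.4]
gripper_width: 0.0119
gripper_force: 40.0
time_s: 7.97
tcp_pos: [0.5784, 0.1648, 0.2081]
eef_rot: [180.0, 0.1, 3.8]
contact_force: [1.0, -0.1, -3.1]
gripper_width: 0.0116
gripper_force: 40.0
time_s: 8.38
tcp_pos: [0.5788, 0.1878, 0.2086]
eef_rot: [180.0, 0.1, 8.5]
contact_force: [0.2, -0.6, -3.7]
gripper_width: 0.0117
gripper_force: 40.0
```

```bash
python3 -m creep '[[0,0.06,0,-0.3,0,0,0.2],[0,0,0,-0.6,0,0,0],[0,0,0,-0.8,0,0,0],[0,0,0,-0.8,0,0,0],[0,0,0,-0.8,0,0,0],[0,0,0,-0.5,0,0,0],[0,0,0,-0.2,0,0,0],[0,0,0,0,0,0,0]]' 40
python3 - <<'E'
from plant import capture,r
from h import *
import cv2
ims=[];z=r.get_state()['tcp_pos'][2];print(r.get_state()['tcp_pos'],r.get_state()['eef_rot'])
for n,(x0,y0,w,h) in (('top',(130,135,130,130)),('side',(190,105,130,130))):
    p=capture(n);np.savez(n+'1.npz',K=p['K'],o=p['origin'],R=p['rotation'],f=p['frame']);c=load(n+'1')
    k=3.077;im=cv2.resize(c[3][y0:y0+h,x0:x0+w,::-1],(400,400),interpolation=3)
    s=r.get_state()['tcp_pos']
    for R in (rect([.5802,.1881,.062,np.radians(8.68)],.19,.23),rect([s[0],s[1],z+.034,np.radians(98.68)],.17,.13)):
        cv2.polylines(im,[((proj(c,R)-[x0,y0]+.5)*k).round().astype(int)],True,(255,255,0),1)
    ims.append(im)
cv2.imwrite('pics/g3.png',cv2.hconcat(ims))
E
```

```text
time_s: 9.05
tcp_pos: [0.5798, 0.1873, 0.1074]
eef_rot: [179.9, 0.1, 8.7]
contact_force: [0.1, -0.6, -3.1]
gripper_width: 0.0117
gripper_force: 40.0
[0.57983069 0.18727717 0.10741658] [1.79929071e+02 1.49532481e-01 8.70824080e+00]
```

View pics/g3.png

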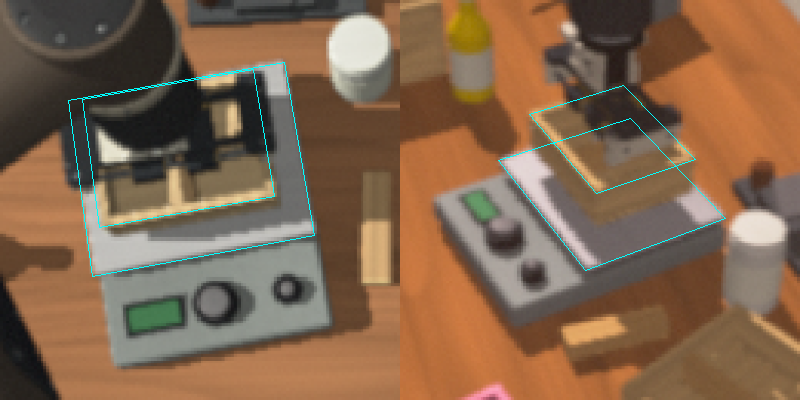

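The tray hovers square over the platform, within about 1 mm of the predicted outline. I'll lower it gently.

```bash
python3 -m creep '[[0,0,0.03,-0.3,0,0,0],[0,0,0,-0.2,0,0,0],[0,0,0,-0.1,0,0,0],[0,0,0,-0.04,0,0,0],[0,0,0,0,0,0,0]]' && python3 -m creep '[[0,0,0,-0.03,0,0,0],[0,0,0,-0.03,0,0,0],[0,0,0,0,0,0,0]]'
```

```text
time_s: 9.57
tcp_pos: [0.5804, 0.1892, 0.0928]
eef_rot: [180.0, 0.0, 8.8]
contact_force: [-0.4, 0.2, -2.0]
gripper_width: 0.012
gripper_force: 40.0
time_s: 9.82
tcp_pos: [0.5805, 0.1893, 0.0916]
eef_rot: [-180.0, -0.0, 8.8]
contact_force: [0.7, 0.4, -2.6]
gripper_width: 0.0116
gripper_force: 40.0
```

```bash
python3 -m creep '[[0,0,0,-0.03,0,0,0],[0,0,0,-0.03,0,0,0],[0,0,0,0,0,0,0]]' && python3 -m creep '[[0,0,0,-0.03,0,0,0],[0,0,0,-0.03,0,0,0],[0,0,0,0,0,0,0]]'
```

```text
time_s: 10.07
tcp_pos: [0.5804, 0.1892, 0.0899]
eef_rot: [180.0, 0.0, 8.8]
contact_force: [-0.3, -0.6, -4.4]
gripper_width: 0.0119
gripper_force: 40.0
time_s: 10.32
tcp_pos: [0.5804, 0.1892, 0.0884]
eef_rot: [180.0, 0.0, 8.8]
contact_force: [0.2, 0.3, -3.5]
gripper_width: 0.0117
gripper_force: 40.0
```

```bash
python3 -m creep '[[0,0,0,-0.02,0,0,0],[0,0,0,-0.02,0,0,0],[0,0,0,0,0,0,0]]' && python3 -m creep '[[0,0,0,-0.02,0,0,0],[0,0,0,-0.02,0,0,0],[0,0,0,0,0,0,0]]'
```

```text
time_s: 10.57
tcp_pos: [0.5806, 0.1892, 0.088]
eef_rot: [180.0, -0.0, 8.8]
contact_force: [-2.8, -0.1, 2.1]
gripper_width: 0.0119
gripper_force: 40.0
time_s: 10.82
tcp_pos: [0.5806, 0.1893, 0.088]
eef_rot: [180.0, -0.0, 8.8]
contact_force: [-5.7, -0.4, 10.3]
gripper_width: 0.0115
gripper_force: 40.0
```

In contact at the expected height. I'll ease off slightly and release.

```bash
python3 -m creep '[[0,0,0,0.03,0,0,0],[0,0,0,0.01,0,0,0],[0,0,0,0,0,0,0]]' 15 && python3 -m creep '[[30,0,0,0,0,0,0],[45,0,0,0,0,0,0],[60,0,0,0,0,0,0],[60,0,0,0,0,0,0],[60,0,0,0,0,0,0],[60,0,0,0,0,0,0],[60,0,0,0,0,0,0],[60,0,0,0,0,0,0]]'
```

```text
time_s: 11.07
tcp_pos: [0.5806, 0.1893, 0.088]
eef_rot: [-180.0, -0.0, 8.8]
contact_force: [-3.8, 0.0, 6.4]
gripper_width: 0.0119
gripper_force: 15.0
time_s: 11.73
tcp_pos: [0.5805, 0.1892, 0.0875]
eef_rot: [180.0, -0.0, 8.8]
contact_force: [0.8, 1.3, -0.7]
gripper_width: 0.0575
gripper_force: 0.0
```

```bash
python3 -m creep '[[60,0,0,0.3,0,0,0],[60,0,0,0.6,0,0,0],[60,0,0,0.8,0,0,0],[60,0,0,0.8,0,0,0],[60,0,0,0.8,0,0,0],[60,0,0,0.8,0,0,0],[60,0,0,0.5,0,0,0],[60,0,0,0,0,0,0]]' && python3 -m creep '[[0,-0.8,-0.1,0,0,0,0],[0,-0.8,-0.1,0,0,0,0],[0,-0.8,-0.1,0,0,0,0],[0,-0.8,-0.2,0,0,0,0],[0,-0.8,-0.2,0,0,0,0],[0,-0.8,-0.2,0,0,0,0],[0,-0.8,-0.1,0,0,0,0],[0,0,0,0,0,0,0]]'
python3 - <<'E'
from plant import capture,r
from h import *
import cv2
ims=[];print(r.get_state()['tcp_pos'])
for n,(x0,y0,w,h) in (('top',(130,135,130,130)),('side',(190,105,130,130))):
    p=capture(n);np.savez(n+'2.npz',K=p['K'],o=p['origin'],R=p['rotation'],f=p['frame']);c=load(n+'2')
    k=3.077;im=cv2.resize(c[3][y0:y0+h,x0:x0+w,::-1],(400,400),interpolation=3)
    for R in (rect([.5802,.1881,.062,np.radians(8.68)],.19,.23),rect([.5802,.1881,.122,np.radians(98.68)],.17,.13)):
        cv2.polylines(im,[((proj(c,R)-[x0,y0]+.5)*k).round().astype(int)],True,(255,255,0),1)
    ims.append(im)
cv2.imwrite('pics/g4.png',cv2.hconcat(ims))
# tare button from the clear initial views: dark blob
E
```

```text
time_s: 12.4
tcp_pos: [0.5821, 0.1899, 0.2068]
eef_rot: [-179.9, -0.3, 8.8]
contact_force: [0.3, 0.6, 0.4]
gripper_width: 0.0599
gripper_force: 0.0
time_s: 13.07
tcp_pos: [0.4375, 0.1631, 0.2027]
eef_rot: [-180.0, 0.0, 8.8]
contact_force: [0.5, 0.1, -0.4]
gripper_width: 0.0124
gripper_force: 0.0
[0.43753701 0.16307943 0.20270755]
```

View pics/g4.png

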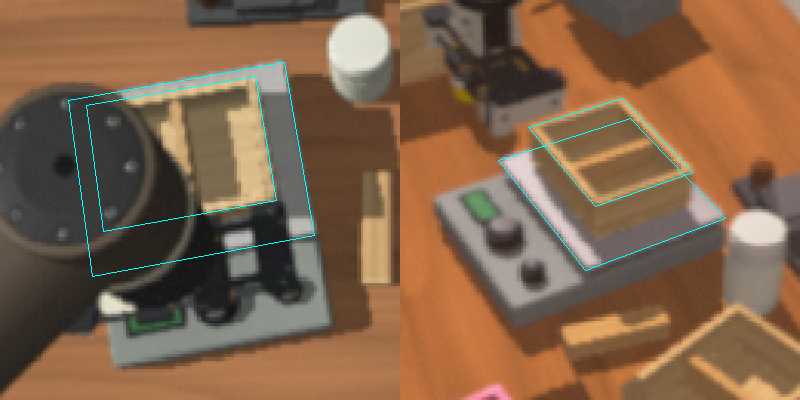

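The tray stands centred and square on the platform, and its outline coincides with the target in both views. Now I'll measure the button precisely from the clear initial views.

Run:
```python
from h import *
import cv2
us=[]
for n,(u,v) in (('top0',(199,232)),('side0',(223,179))):
    c=load(n);g=c[3].astype(int).sum(2)/3;r_=10
    w=g[v-r_:v+r_+1,u-r_:u+r_+1]
    print(n);print(w[::1, ::1].round().astype(int)[2:-2,2:-2])
```

```text
top0
[[121 120 121 119 121 119 121 121 123 122 122 121 120 122 122 124 125]
 [121 121 121 121 119 118 112 110 108 108 109 109 109 113 114 122 124]
 [120 122 120 118 109 101  81  67  60  59  64  64  69  76  91 109 116]
 [122 121 121 105  82  61  53  48  46  43  35  32  33  49  65  79  89]
 [120 120 113  83  52  55  69  77  80  76  61  43  25  33  47  61  71]
 [120 117  95  57  56  82  96  98  97  96  90  71  46  24  26  45  65]
 [114 109  73  56  84  99 103 102 100 100  99  92  69  35  17  31  61]
 [109  97  58  66  96 104 104 103 101 101 101  99  86  48  23  24  47]
 [105  83  55  76 100 104 105 102 102 101  99 101  91  56  25  17  39]
 [105  81  54  82 103 106 106 104 103 102 101 100  91  55  26  18  37]
 [107  87  52  75 104 109 106 107 104 103 104  97  83  47  21  19  40]
 [109  93  52  60 100 109 107 105 105 106 101  93  66  33  17  25  48]
 [111 110  69  45  72  95 101 104 103  99  93  73  45  21  20  30  56]
 [111 116  92  53  38  58  77  88  87  79  66  43  28  19  25  46  64]
 [112 122 110  77  46  37  45  48  49  43  36  28  26  28  42  62  70]
 [114 122 120 100  79  61  39 
[... 626 characters left out ...]
 88  91 115 143 149 149 142 136 130 118  95  85 104 134 150]
 [147 130 106  84  93 118 136 135 132 124 117  99  76  69  92 127 148]
 [156 138 110  79  71  81  93  99  97  96  88  74  63  61  81 121 146]
 [155 141 111  80  65  64  70  72  72  71  70  59  52  53  74 116 145]
 [158 151 119  77  62  61  58  58  59  57  54  48  46  47  69 110 140]
 [157 150 122  77  56  57  53  47  48  44  44  43  42  50  65  94 130]
 [161 153 135  95  59  48  47  42  41  46  43  43  47  55  74 100 130]
 [158 159 147 120  78  58  50  49  47  45  50  54  59  71  89 122 144]
 [157 158 155 133  99  77  70  65  64  62  67  73  78  84 102 132 150]
 [150 157 155 149 130 107  94  84  80  81  80  84  87 102 128 146 155]]
```

Run:
```python
from h import *
T=load('top0');S=load('side0')
print(tri((T,[198.7,232.6]),(S,[222.9,177.6])))
for c,u in ((T,[198.7,232.6]),(S,[222.9,177.6])):
    o,d=ray(c,u);print(o+d*(.059-o[2])/d[2])
```

```text
[0.43821694 0.16386455 0.0640102 ]
[0.43893927 0.16455351 0.059     ]
[0.43958202 0.16953179 0.059     ]
```

```bash
python3 -m creep '[[0,0.04,0.06,-0.3,0,0,0],[0,0,0,-0.7,0,0,0],[0,0,0,-0.9,0,0,0],[0,0,0,-0.9,0,0,0],[0,0,0,-0.9,0,0,0],[0,0,0,-0.8,0,0,0],[0,0,0,-0.5,0,0,0],[0,0,0,0,0,0,0]]' && python3 -m creep '[[0,0,0,-0.1,0,0,0],[0,0,0,-0.1,0,0,0],[0,0,0,0,0,0,0],[0,0,0,0,0,0,0]]'
```

```text
time_s: 13.83
tcp_pos: [0.4404, 0.1644, 0.0741]
eef_rot: [179.8, 0.3, 8.7]
contact_force: [-0.1, 0.1, 0.5]
gripper_width: 0.0005
gripper_force: 0.0
time_s: 14.17
tcp_pos: [0.442, 0.1661, 0.0731]
eef_rot: [-180.0, -0.1, 8.8]
contact_force: [0.4, -0.3, 0.7]
gripper_width: 0.0008
gripper_force: 0.0
```

```bash
python3 -m creep '[[0,-0.12,-0.06,-0.1,0,0,0],[0,0,0,-0.15,0,0,0],[0,0,0,-0.1,0,0,0],[0,0,0,0,0,0,0],[0,0,0,0,0,0,0]]' && python3 -m creep '[[0,0,0,-0.06,0,0,0],[0,0,0,-0.06,0,0,0],[0,0,0,-0.06,0,0,0],[0,0,0,-0.06,0,0,0],[0,0,0,0,0,0,0]]'
```

```text
time_s: 14.58
tcp_pos: [0.4384, 0.1642, 0.0637]
eef_rot: [180.0, 0.0, 8.8]
contact_force: [1.1, -0.7, -0.8]
gripper_width: 0.0007
gripper_force: 0.0
time_s: 15.0
tcp_pos: [0.4387, 0.1643, 0.0578]
eef_rot: [-180.0, -0.0, 8.8]
contact_force: [-0.4, 0.2, 3.2]
gripper_width: 0.0004
gripper_force: 2.0
```

```bash
python3 -m creep '[[0,0,0,-0.06,0,0,0],[0,0,0,-0.06,0,0,0],[0,0,0,-0.05,0,0,0],[0,0,0,-0.04,0,0,0],[0,0,0,0,0,0,0]]' && python3 -m creep '[[0,0,0,-0.03,0,0,0],[0,0,0,-0.03,0,0,0],[0,0,0,0,0,0,0]]'
```

```text
time_s: 15.42
tcp_pos: [0.4389, 0.1644, 0.0555]
eef_rot: [180.0, -0.1, 8.9]
contact_force: [-15.0, -2.7, 44.6]
gripper_width: 0.0005
gripper_force: 22.2
time_s: 15.67
tcp_pos: [0.4391, 0.1644, 0.0552]
eef_rot: [180.0, -0.1, 8.9]
contact_force: [-21.1, -3.6, 61.0]
gripper_width: 0.0004
gripper_force: 30.3
```

Both fingers carry the force equally, so the fingers are what's touching, and they've hit a hard stop. I'll ease up in small steps and use force against height to check that the full 7 mm of travel was covered.

```bash
f='time|tcp|contact'; python3 -m creep '[[0,0,0,0.14,0,0,0],[0,0,0,0,0,0,0]]'|grep -E "$f"; python3 -m creep '[[0,0,0,0.04,0,0,0],[0,0,0,0,0,0,0]]'|grep -E "$f"; python3 -m creep '[[0,0,0,0.04,0,0,0],[0,0,0,0,0,0,0]]'|grep -E "$f"; python3 -m creep '[[0,0,0,0.04,0,0,0],[0,0,0,0,0,0,0]]'|grep -E "$f"; python3 -m creep '[[0,0,0,0.04,0,0,0],[0,0,0,0,0,0,0]]'|grep -E "$f";  python3 -m creep '[[0,0,0,0.04,0,0,0],[0,0,0,0,0,0,0]]'|grep -E "$f"; python3 -m creep '[[0,0,0,0.04,0,0,0],[0,0,0,0,0,0,0]]'|grep -E "$f"; python3 -m creep '[[0,0,0,0.04,0,0,0],[0,0,0,0,0,0,0]]'|grep -E "$f"; python3 -m creep '[[0,0,0,0.04,0,0,0],[0,0,0,0,0,0,0]]'|grep -E "$f"
```

```text
time_s: 15.83
tcp_pos: [0.4388, 0.1644, 0.0561]
contact_force: [-3.5, -1.3, 16.2]
time_s: 16.0
tcp_pos: [0.4387, 0.1644, 0.0562]
contact_force: [-2.5, -0.4, 10.2]
time_s: 16.17
tcp_pos: [0.4387, 0.1644, 0.0569]
contact_force: [-0.8, -0.3, 4.1]
time_s: 16.33
tcp_pos: [0.4387, 0.1644, 0.0577]
contact_force: [-0.4, -0.5, 3.9]
time_s: 16.5
tcp_pos: [0.4387, 0.1644, 0.0587]
contact_force: [0.4, 0.2, 3.8]
time_s: 16.67
tcp_pos: [0.4387, 0.1644, 0.0597]
contact_force: [0.8, -0.5, 3.3]
time_s: 16.83
tcp_pos: [0.4387, 0.1644, 0.0607]
contact_force: [1.1, 0.4, 2.8]
time_s: 17.0
tcp_pos: [0.4387, 0.1643, 0.0617]
contact_force: [1.0, 0.6, 2.8]
time_s: 17.17
tcp_pos: [0.4386, 0.1643, 0.0627]
contact_force: [1.7, 0.9, 1.1]
```

The hard stop is at z ≈ 0.056. The spring force then continues up to about 0.063, so the button travelled its full ~7 mm and came back up. I'll retreat and check.

```bash
python3 -m creep '[[0,0,0,0.3,0,0,0],[0,0,0,0.7,0,0,0],[0,0,0,0.9,0,0,0],[0,0,0,1,0,0,0],[0,0,0,1,0,0,0],[0,0,0,1,0,0,0],[0,0,0,1,0,0,0],[0,0,0,0.5,0,0,0]]' && python3 -m creep '[[0,-0.2,1,0,0,0,0],[0,-0.2,1,0,0,0,0],[0,-0.2,1,0,0,0,0],[0,-0.2,1,0,0,0,0],[0,-0.2,1,0,0,0,0],[0,-0.2,1,0,0,0,0],[0,-0.2,1,0,0,0,0],[0,0,0.5,0,0,0,0]]' && python3 -m creep '[[0,0,0,0,0,0,0],[0,0,0,0,0,0,0],[0,0,0,0,0,0,0],[0,0,0,0,0,0,0],[0,0,0,0,0,0,0],[0,0,0,0,0,0,0]]'
python3 - <<'E'
from plant import capture,r
from h import *
import cv2
ims=[]
for n,(x0,y0,w,h) in (('top',(130,120,250,200)),('side',(190,105,190,200))):
    p=capture(n);np.savez(n+'3.npz',K=p['K'],o=p['origin'],R=p['rotation'],f=p['frame']);c=load(n+'3')
    k=1.8;im=cv2.resize(c[3][y0:y0+h,x0:x0+w,::-1],None,fx=k,fy=k,interpolation=3)
    for R in (rect([.5802,.1881,.122,np.radians(98.68)],.17,.13),rect([.5665,-.1869,.114,np.radians(23.5)],.17,.13)):
        cv2.polylines(im,[((proj(c,R)-[x0,y0]+.5)*k).round().astype(int)],True,(255,255,0),1)
    ims.append(im)
cv2.imwrite('pics/g5.png',cv2.hconcat(ims))
E
```

```text
time_s: 17.83
tcp_pos: [0.4388, 0.1642, 0.2258]
eef_rot: [-179.9, -0.1, 8.8]
contact_force: [1.1, 1.2, 0.2]
gripper_width: 0.0001
gripper_force: 0.0
time_s: 18.5
tcp_pos: [0.4024, 0.3533, 0.2225]
eef_rot: [180.0, 0.1, 8.8]
contact_force: [0.9, -0.3, 0.3]
gripper_width: 0.0003
gripper_force: 0.0
time_s: 19.0
tcp_pos: [0.4037, 0.351, 0.2228]
eef_rot: [-180.0, -0.0, 8.7]
contact_force: [-0.2, 0.1, -0.0]
gripper_width: 0.0007
gripper_force: 0.0
```

View pics/g5.png

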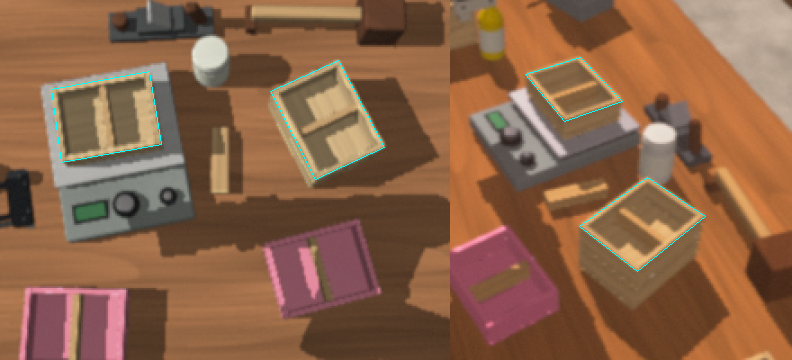

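The tray is on the platform exactly on the target outline, the other two trays are still nested in place, and nothing else has moved. Handing in.

```bash
python3 -c "from plant import close_job; print(close_job())"
```

```text
the job is handed in; nothing more can be done
None
```

The top tray is on the scale's platform, centred and square within about 1–2 mm; I then pressed tare down to its stop and released it, left everything else undisturbed, and handed the job in at about 19 s (the result was not reported back).

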